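Unlatch the camera boom and hold it off its ball

ROBOT

A 6-joint arm with a two-finger parallel gripper is mounted at the origin on the work surface. World frame = base frame: x ahead of the robot, y to its left, z up, the work surface at z = 0. Lengths are in mm, angles in rad, forces in N, time in s.
With the tool pointing down it reaches from about 400 to 925 mm from the base axis. Payload 12.5 kg.
Tool frame: the origin (TCP) lies midway between the tips of the shut fingers; the grasp point (between the pads) lies env.grasp_offset behind it (env.grasp_offset is the distance from the TCP to the grasp point, in mm); x points along the fingers, y is the direction in which the jaws open and shut, and the axes are right-handed (so a half turn about x gives the same grasp; the last joint's range is limited). The gripper opens to 95 mm and grips with 3 to 60 N. Pads are 20 mm wide; open, the fingers measure 119 mm over their backs; the gripper's body (75 mm by 180 mm) begins 59 mm behind the grasp point.
Start: joints at [1.117, 0.491, 1.559, -0, 1.092, -0.106], TCP at [213.003, 587.602, 214.661] pointing down, gripper open.
Joint ranges: [-3.1, 3.1], [-0.84, 2.19], [0.05, 2.79], [-1.13, 4.28], [0.06, 2.93], [-2.69, 2.69]. Speed limits (rad/s): [2.22, 2.22, 2.79, 3.14, 3.14, 3.14].

INTERFACE

Orientations are given as [roll, pitch, yaw] about the fixed x, y, z axes, in that order (R = Rz(yaw) Ry(pitch) Rx(roll)).
In Python, from cell import env gives the robot as it stands.
- The arm moves only by the tool apply_moves, never from a script. Its arguments are lists of equal length, an entry for each row: "offset": the shift along the world's x, y, z in units of 25 mm (1.0 is 25 mm), a list of three; "yaw": the turn about the world's z in units of 6 degrees (1.0 is 6 degrees); "jaw": the closure, from -1 (fully open) to 1 (shut), so that 0 is half open. A call has 1 to 20 rows; each row is the pose to reach, as a shift and turn from the pose measured when the call began; what a row does not reach only later rows make up. A row lasts 1/8 s, in which the tool goes at most 62.5 mm and 10.7 degrees, less where a joint would pass 70% of its speed; a pose out of reach is approached as far as the arm can. A call with a gripper value outside its range is refused whole. The fingers move at their own pace and stop on an object; the grip force is fixed at half the most. Time passes only in rows, so rows that repeat a pose let the fingers close. It gives the time, the measured TCP pose, the force and the opening at its end, in the units of the state.
- env.state(): the state, without advancing time (a new reading comes with each control period).
- env.read_camera(name): name is "scene" or "top" or "wrist"; returns a dict with "frame" (400x640x3 uint8, red, green, blue), "fx", "fy", "cx", "cy" (pixels), "xyz" and "rotation" of the camera in the world; the wrist camera has in their place "hand_eye" (4x4, takes a point from camera to tool coordinates, whose origin is the TCP and whose axes are the tool frame's). Camera axes: x right, y down, z forward; pixel columns grow to the right and rows downward; lengths in mm; the calibration is good to about 2 mm. A picture is of the moment at which its call begins: read the wrist's pose just before it. There is no depth.
- env.job_done(): hands the job in, once; it reports no verdict.
The state is a dict: "t": time; "joints": joint angles; "qvel": joint speeds; "tau": joint torques, N m; "eef_pos": TCP position; "tcp_rot": TCP orientation; "ft_force": force on the tool from outside, world axes, zero at the start; "moment": the same for the moment, N m; "opening": opening from 0.0 (shut) to 1.0 (fully open).
Only numpy, scipy, OpenCV 4.12 (cv2) and the standard library are available. Lean on these libraries where they do the work, as an engineer would, in place of code of your own. Each camera call takes 0.05 s, during which the arm holds its last target.

TASK

Take the lamp by its orange handle off the tray on the camera boom and stand it upright, by itself, fully on the blue-edged rubber mat. Then pull the boom's red latch sideways against its spring (away from the side where the coil spring sticks out), lift the coupler end of the boom off the ball, and finish still holding the boom up and still, the coupler about 10 cm above where it sat. Leave the camcorder, the red tape roll and the card case where they are.

Things in the scene. Friction and masses are not known exactly. Their poses are not given: they have to be found in the camera images.
- jib: Fixed base of a tabletop camera boom: grey steel plate 420 x 90 x 12 mm on the desk. Origin on the desk right under the steel ball; +x runs along the plate from ball to pivot (pivot axis at x = 300 mm), +y is the side to which the latch is pulled, z up. The ball (36 mm across, centre 75 mm up) has a flat collar under it.
- boom (a joint): Angle of the boom, rad: 0 = level, coupler seated on the ball; grows as the coupler end rises (stop at 0.6). It turns about a level axis along y of jib through boom_hinge; coupler and latch are 300 mm from it, so 0.34 rad is about 100 mm of lift. Falls back when let go. With the latch shut it can rise only about 0.01 rad.
- boom_hinge (a point): Centre of the boom's pivot axis, 100 mm above the desk; fixed, axes as jib.
- latch (a joint): Travel of the red latch sliding on the coupler, m: 0 = shut, jaw under the ball's collar; 0.016 = fully open; jaw clear of the ball beyond 0.010. Pulled along +y of jib, away from its coil spring, which sticks out on -y; it pushes back with 3 N (shut) to 7 N (fully open) and shuts it when let go. It may shut again once raised some 40 mm.
- latch_tab (a point): Grip point of the red latch, in the middle of its upright tab: a plate 12 mm thick (y), 28 mm wide (x), free on both sides above the black coupler. 22 mm below the tab's top edge, 38 mm above the slide plate at its foot, 160 mm above the desk at the start. Axes as the boom. With the latch open, lifting the tab lifts the boom.
- lamp_handle (a point): Middle of the lamp's handle: a straight orange bar along x, 72 mm long, 12 mm wide (y), 14 mm high, on two legs at its ends, with 40 mm free below it. 152 mm above the lamp's underside. z is the lamp's upright axis.
- lamp_center (a point): Centre, half-way up the body, of the round white-and-black battery lamp: 76 mm across and 105 mm high without its handle, about 0.4 kg. 52.5 mm above its underside; axes as the lamp's. At the start it stands on the boom's tray.
- lamp: The lamp as a whole; its origin is the centre of its underside.
- mat: Fixed black rubber mat with a blue edge line, 180 x 180 mm, 4 mm thick, on the desk to the left or the right of the boom. Origin at the centre of its underside, sides along x and y.
- coupler (a point): The aluminium boom, 36 mm wide, with black coupler, tray and red latch; about 0.7 kg, about 5 N at the latch lifts it. This point is inside the coupler, at the ball's centre when seated; the boom runs from the pivot along -x, top face 115 mm above the desk when level. Tray: flat black disc 100 mm across, centred 150 mm from the pivot, top 121 mm above the desk.
- camcorder: Silver and black camcorder with top handle, 280 x 75 x 135 mm, standing on the other side of the boom; leave alone. Origin at the underside.
- tape_roll: Red roll of tape, 80 mm across, 19 mm high, lying flat; leave alone. Origin at the underside.
- card_case: Grey memory card case, 85 x 55 x 18 mm; leave alone. Origin at the underside.
There are look-alikes about, which are no part of the job. Leave any pink look-alike of the lamp alone.

How it is judged (in metres and radians):
On the way, in this order (a step that is already met when the one before it is completed fails the run):
1. the lamp stands upright and by itself on the mat, the boom still down (x of lamp in the frame of mat between -0.058 and 0.058 m and y of lamp in the frame of mat between -0.058 and 0.058 m and contact force between lamp and mat above 1 N and contact force between lamp and the arm below 0.1 N and contact force between lamp and the fingers below 0.1 N and angle between lamp's own z axis and vertical below 0.1 rad and linear speed of lamp below 0.03 m/s and value of joint boom below 0.03 rad), for 0.2 s.
2. the latch is pulled open while the coupler still sits on the ball (value of joint latch above 0.008 m and value of joint boom below 0.05 rad).
At the end, for the whole second after the job is handed in: Fingers hold the boom (over 1 N, no loose thing propping it), at 0.22 to 0.50 rad (coupler raised 65 to 145 mm), still (under 0.08 rad/s); lamp upright within 0.1 rad, at rest, untouched, centre within 58 mm of the mat centre along each mat side; bystanders moved under 30 mm (value of joint boom between 0.22 and 0.5 rad and velocity of joint boom between -0.08 and 0.08 rad/s and contact force between boom and the fingers above 1 N and contact force between boom and lamp below 0.2 N and contact force between boom and camcorder below 0.2 N and contact force between boom and tape_roll below 0.2 N and contact force between boom and card_case below 0.2 N and x of lamp in the frame of mat between -0.058 and 0.058 m and y of lamp in the frame of mat between -0.058 and 0.058 m and contact force between lamp and mat above 1 N and angle between lamp's own z axis and vertical below 0.1 rad and linear speed of lamp below 0.03 m/s and contact force between lamp and the fingers below 0.1 N and contact force between lamp and the arm below 0.1 N); the arm keeps its last pose, push and grip.
It fails at once if the boom is raised with the lamp still on it (value of joint boom above 0.05 rad and contact force between boom and lamp above 0.5 N).
It fails at once if the lamp is tipped over (angle between lamp's own z axis and vertical above 0.8 rad).
It fails at once if the camcorder is moved (distance of camcorder from where it was at the start of the episode above 0.03 m).
It fails at once if the tape roll is moved (distance of tape_roll from where it was at the start of the episode above 0.03 m).
It fails at once if the card case is moved (distance of card_case from where it was at the start of the episode above 0.03 m).
It also fails if it takes over 54 s, if anything falls off the work surface, if the arm or the gripper's body presses on something with over 40 N, if the wrist force passes 120 N, or if a joint passes its speed limit or range.

## Working session

There is one attempt and no reset: what is moved stays moved. The work goes in short steps, Python scripts to look and compute and a tool call to move; the robot and the scene stay as the last step left them, time stands still between calls to the robot, and variables do not carry over. Pictures are saved under pics/ and viewed, and the job is handed in when it is done.

Besides the shell and the picture viewer there is one more tool, called in YAML: its name, and indented under it one key for each argument. apply_moves: Moves the arm, as the interface text tells. Its arguments: {"type":"object","properties":{"offset":{"type":"array"},"yaw":{"type":"array"},"jaw":{"type":"array"}},"required":["offset","yaw","jaw"]}

```bash
mkdir -p pics; ls
python3 - <<'E'
from cell import env
import cv2,json,numpy as np
s=env.state(); print({k:np.round(v,3).tolist() for k,v in s.items()}, env.grasp_offset)
for n in ["scene","top","wrist"]:
    c=env.read_camera(n); cv2.imwrite(f"pics/{n}0.png",c["frame"][:,:,::-1])
    print(n,{k:np.round(v,3).tolist() for k,v in c.items() if k!="frame"})
E
```

```text
pics
{'t': 0.0, 'joints': [1.117, 0.492, 1.559, -0.0, 1.092, -0.106], 'qvel': [0.002, 0.001, 0.001, -0.0, -0.002, 0.0], 'tau': [-0.001, -61.266, -25.817, 0.069, 0.048, -0.0], 'eef_pos': [212.895, 587.354, 214.048], 'tcp_rot': [-1.654, 1.57, -2.002], 'ft_force': [0.07, -0.017, 0.001], 'moment': [-0.005, -0.063, -0.019], 'opening': 1.001} 18.8
scene {'fx': 517.259, 'fy': 517.259, 'cx': 311.49, 'cy': 203.377, 'xyz': [1520.277, 516.312, 1060.068], 'rotation': [-2.277, -0.004, 2.112]}
top {'fx': 425.851, 'fy': 425.851, 'cx': 325.482, 'cy': 201.187, 'xyz': [538.087, 7.65, 1048.769], 'rotation': [-3.042, -0.002, -1.553]}
wrist {'fx': 295.927, 'fy': 295.927, 'cx': 318.668, 'cy': 201.971, 'hand_eye': [[-0.001, -0.234, 0.972, -169.89], [1.0, -0.002, 0.0, -0.4], [0.002, 0.972, 0.234, -65.107], [0.0, 0.0, 0.0, 1.0]]}
```

View pics/scene0.png

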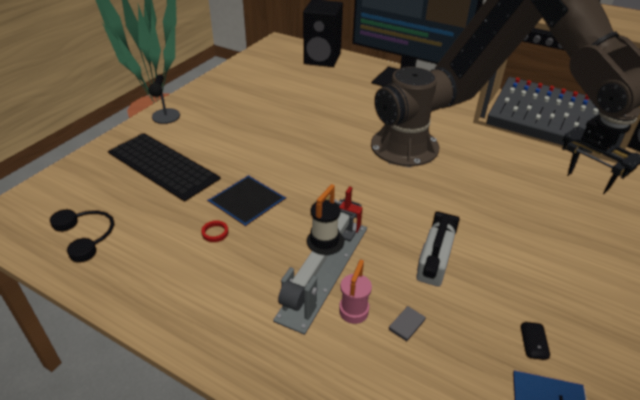

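View pics/top0.png

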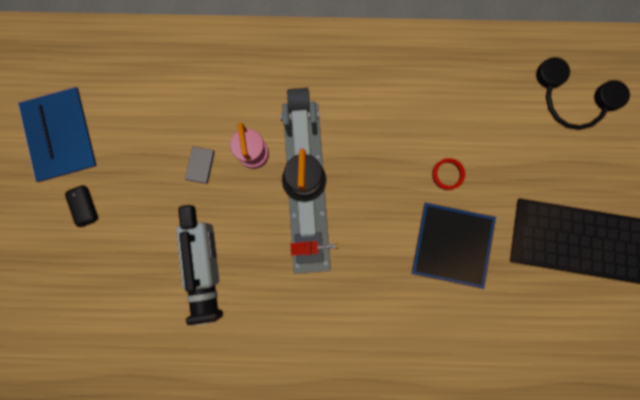

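View pics/wrist0.png

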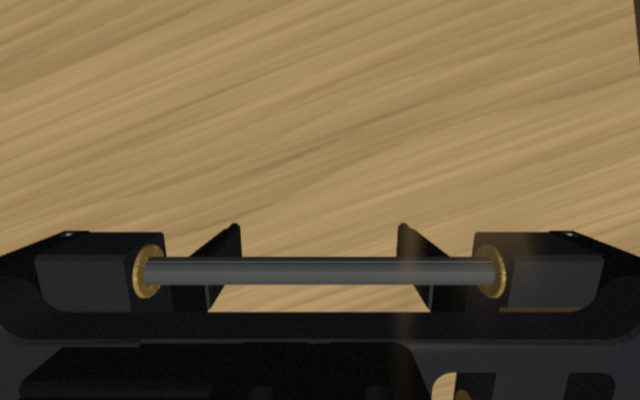

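Candidates in the top view are the lamp at (303,175), with a black-and-white body on the boom's tray, and the pink look-alike at (249,147) on the desk. The first fits the description. For the mat, the blue-edged black square is at (454,245); the blue notebook at (57,135) isn't it. Next I'll enlarge crops to confirm.

```bash
cat > h.py <<'E'
import numpy as np,cv2
from scipy.spatial.transform import Rotation as R
from cell import env
def cam(n):
    s=env.state(); c=env.read_camera(n)
    if n=="wrist":
        T=np.eye(4);T[:3,:3]=R.from_euler('xyz',s['tcp_rot']).as_matrix();T[:3,3]=s['eef_pos']
        M=T@np.array(c['hand_eye']);c['R']=M[:3,:3];c['p']=M[:3,3]
    else:
        c['R']=R.from_euler('xyz',c['rotation']).as_matrix();c['p']=np.array(c['xyz'])
    c['bgr']=np.ascontiguousarray(c['frame'][:,:,::-1]);return c
def ray(c,uv):
    uv=np.atleast_2d(uv).astype(float)
    d=np.c_[(uv[:,0]-c['cx'])/c['fx'],(uv[:,1]-c['cy'])/c['fy'],np.ones(len(uv))]@c['R'].T
    return d/np.linalg.norm(d,axis=1,keepdims=True)
def plane(c,uv,z):
    d=ray(c,uv);return c['p']+d*((z-c['p'][2])/d[:,2])[:,None]
def tri(c1,u1,c2,u2):
    A=np.zeros((3,3));b=np.zeros(3);L=[]
    for c,u in((c1,u1),(c2,u2)):
        d=ray(c,u)[0];P=np.eye(3)-np.outer(d,d);A+=P;b+=P@c['p'];L.append((c['p'],P))
    x=np.linalg.solve(A,b);return x,[round(float(np.linalg.norm(P@(x-p))),1) for p,P in L]
def proj(c,X):
    q=(np.atleast_2d(X)-c['p'])@c['R'];return np.c_[c['fx']*q[:,0]/q[:,2]+c['cx'],c['fy']*q[:,1]/q[:,2]+c['cy']]
def mask(c,h0,h1,s=120,v=60):
    h=cv2.cvtColor(c['bgr'],cv2.COLOR_BGR2HSV);H=h[...,0]
    m=((H>=h0)&(H<=h1) if h0<=h1 else (H>=h0)|(H<=h1))&(h[...,1]>s)&(h[...,2]>v)
    return m.astype(np.uint8)
E
python3 - <<'E'
from h import *
out=[]
for n,(x,y,w,h) in {"top":(230,80,110,200),"scene":(270,180,110,150)}.items():
    c=cam(n)
    k=600/h if n=="top" else 4
    cv2.imwrite(f"pics/crop_{n}.png",cv2.resize(c['bgr'][y:y+h,x:x+w],None,fx=k,fy=k,interpolation=cv2.INTER_CUBIC))
    for nm,a in {"orange":(7,17,190,100),"red":(172,4,150,60),"blue":(105,125,100,40)}.items():
        m=mask(c,*a); nn,l,st,ce=cv2.connectedComponentsWithStats(m)
        for i in range(1,nn):
            if st[i,4]>15: print(n,nm,st[i].tolist(),ce[i].round(1))
E
```

```text
top orange [238, 123, 9, 33, 140] [242.  137.5]
top orange [298, 150, 7, 38, 187] [301.4 169.1]
top red [433, 159, 31, 30, 257] [448.4 173.7]
top red [292, 241, 26, 14, 326] [304.5 247.9]
top blue [19, 88, 76, 93, 4690] [ 56.8 134.2]
top blue [413, 204, 82, 71, 460] [445.3 227.3]
scene orange [317, 186, 17, 30, 153] [324.8 197.6]
scene orange [351, 261, 12, 33, 117] [356.7 274.1]
scene red [538, 83, 5, 5, 17] [539.8  84.5]
scene red [339, 187, 23, 43, 268] [351.2 206.7]
scene red [202, 221, 26, 20, 237] [214.5 230.6]
scene blue [524, 85, 5, 5, 18] [525.7  87.1]
scene blue [535, 88, 5, 5, 18] [537.3  89.9]
scene blue [547, 91, 5, 5, 18] [548.8  92.9]
scene blue [559, 94, 4, 5, 17] [560.5  95.6]
scene blue [571, 97, 5, 5, 18] [572.7  98.7]
scene blue [583, 100, 5, 5, 20] [584.8 101.8]
scene blue [209, 194, 75, 31, 186] [246.4 210.4]
scene blue [514, 372, 71, 28, 1466] [544.7 388.3]
```

View pics/crop_top.png

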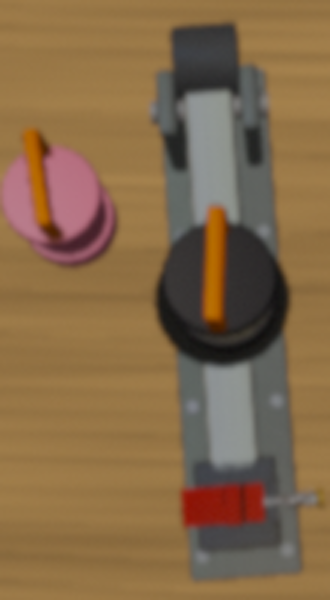

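View pics/crop_scene.png

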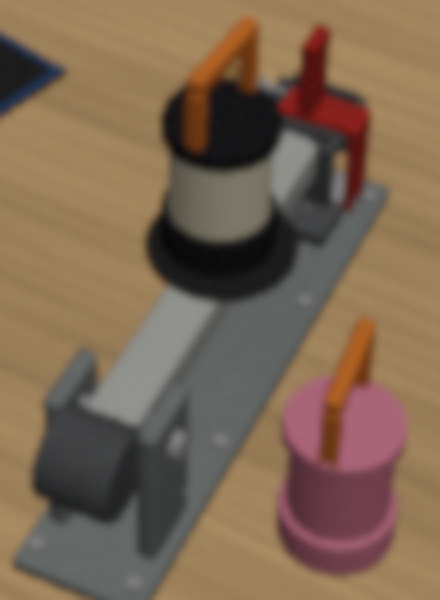

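The crops confirm it: the white-and-black lamp with the orange handle stands on the tray, and the pink one is beside the boom on the desk. The spring sticks out to the right in the top view (world -y), so the latch is pulled toward world +y.

Run:
```python
from h import *
t=cam("top");s=cam("scene")
for nm,a,b in [("handle far",(302.3,149.3),(319.2,200.5)),("handle near",(301,188.7),(332.5,185.5))]:
    x,e=tri(t,a,s,b); print(nm,x.round(1),e)
m=mask(t,105,125,100,40);n,l,st,ce=cv2.connectedComponentsWithStats(m)
i=[i for i in range(1,n) if 400<st[i,0]<420 and st[i,4]>100][0]
pts=np.argwhere(l==i)[:,::-1].astype(np.float32)
P=plane(t,pts,4)[:,:2].astype(np.float32)
r=cv2.minAreaRect(P);print("mat",r)
m=mask(s,105,125,100,40);n,l,st,ce=cv2.connectedComponentsWithStats(m)
i=[i for i in range(1,n) if 200<st[i,0]<215 and st[i,4]>100][0]
print("mat scene",cv2.minAreaRect(plane(s,np.argwhere(l==i)[:,::-1].astype(float),4)[:,:2].astype(np.float32)))
# base plate corners via crop_top at z=12
px=np.array([(193,578),(301,570)])/3+[230,80]
print("plate near corners",plane(t,px,12).round(1))
px=np.array([(193,407),(277,400),(203,556),(288,548),(263,230)])/3+[230,80]
print("screws",plane(t,px,13).round(1))
px=np.array([(178,60),(236,60),(187,100),(231,100),(207,360),(248,355),(214,460),(256,460)])/3+[230,80]
print("boom edges z115",plane(t,px,115).round(1))
k=plane(t,np.array([(186,507),(262,503),(240,503)])/3+[230,80],182);print("red @182",k.round(1))
print("scene tab top ray z182",plane(s,[(349.5,187.5)],182).round(1))
cv2.imwrite("pics/tz.png",cv2.resize(t['bgr'][225:270,280:345],None,fx=10,fy=10,interpolation=cv2.INTER_CUBIC))
cv2.imwrite("pics/sz.png",cv2.resize(s['bgr'][180:240,325:380],None,fx=10,fy=10,interpolation=cv2.INTER_CUBIC))
```

```text
handle far [710.6  53.2 274.2] [1.3, 1.3]
handle near [638.8  51.9 269.9] [1.1, 1.1]
mat ((541.9837036132812, -307.548828125), (173.20657348632812, 171.35397338867188), 79.45642852783203)
mat scene ((544.7222900390625, -305.603515625), (168.4712677001953, 168.5189208984375), 79.32010650634766)
plate near corners [[467.6  79.1  12. ]
 [475.5  -7.4  12. ]]
screws [[604.8  82.5  13. ]
 [611.8  14.4  13. ]
 [485.3  71.5  13. ]
 [492.8   3.4  13. ]
 [751.8  28.6  13. ]]
boom edges z115 [[859.4  93.  115. ]
 [860.3  49.4 115. ]
 [828.7  85.4 115. ]
 [829.3  52.4 115. ]
 [633.   65.7 115. ]
 [637.3  35.7 115. ]
 [559.9  58.9 115. ]
 [560.4  28.2 115. ]]
red @182 [[526.4  73.3 182. ]
 [530.   22.1 182. ]
 [529.7  37.  182. ]]
scene tab top ray z182 [[525.   42.8 182. ]]
```

View pics/tz.png

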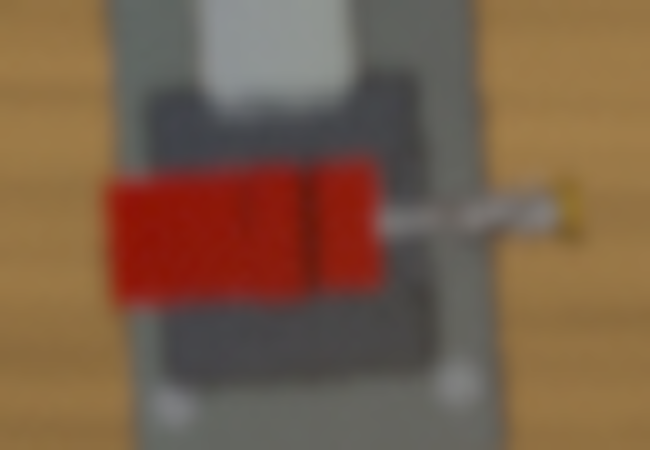

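View pics/sz.png

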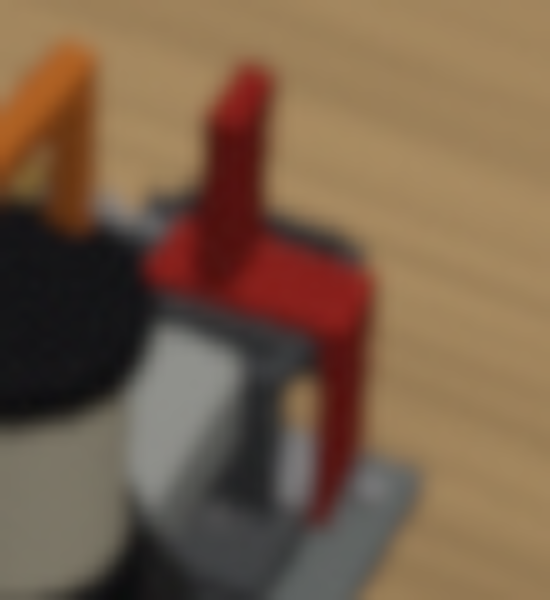

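Run:
```python
from h import *
t=cam("top");s=cam("scene")
print(tri(t,(307,248),s,(349.5,189.5)))
M=R.from_euler('xyz',env.state()['tcp_rot']).as_matrix();print(M.round(3)); print("yaw of tool y deg",np.degrees(np.arctan2(M[1,1],M[0,1])))
```

```text
(array([528.48379166,  43.9457839 , 177.91527857]), [0.9, 0.9])
[[-0.     0.341  0.94 ]
 [-0.     0.94  -0.341]
 [-1.    -0.     0.   ]]
yaw of tool y deg 70.07194802956123
```

apply_moves:
  offset:
    - [0,0,2]
    - [1,-1,4]
    - [3,-3,6]
    - [4.6,-5,6.6]
    - [6.2,-7,6.6]
    - [7.8,-8.8,6.6]
    - [9.3,-10.6,6.6]
    - [10.9,-12.4,6.6]
    - [12.4,-14.2,6.6]
    - [14,-16,6.6]
    - [15.5,-17.8,6.6]
    - [17,-19.6,6.6]
    - [18.5,-21.4,6.6]
    - [18.5,-21.4,6.6]
    - [18.5,-21.4,6.6]
  yaw: [0,0,0.3,0.6,0.9,1.2,1.5,1.8,2.1,2.4,2.7,3,3.5,3.5,3.5]
  jaw: [-1,-1,-1,-1,-1,-1,-1,-1,-1,-1,-1,-1,-1,-1,-1]

```text
t: 2.33
eef_pos: [675.3, 52.6, 379.3]
tcp_rot: [2.719, 1.57, 2.737]
ft_force: [-1.1, 1.1, -0.5]
opening: 0.996
```

Run:
```python
from h import *
w=cam("wrist");cv2.imwrite("pics/w1.png",w['bgr']);s=env.state();print(s['t'],s['eef_pos'])
print(proj(w,[[638.8,52,273],[710,53,273],[674.7,52.5,273]]).round(1))
m=mask(w,7,17,190,80);n,l,st,ce=cv2.connectedComponentsWithStats(m)
for i in range(1,n):
    if st[i,4]>100: print(st[i],ce[i], cv2.minAreaRect(np.argwhere(l==i)[:,::-1].astype(np.float32)))
```

```text
2.375 [675.03847243  53.28096479 379.75197244]
[[319.  162.6]
 [318.8 235. ]
 [318.9 200.2]]
[313 162  12  77 232] [315.375      196.55603448] ((316.2655334472656, 199.81381225585938), (10.131549835205078, 76.4848861694336), 4.763640880584717)
```

View pics/w1.png

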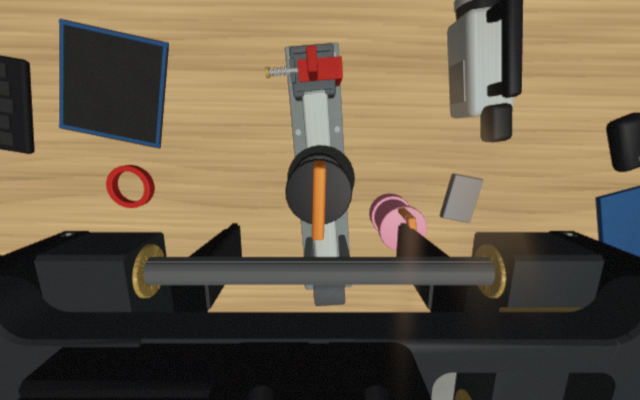

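Wrist view: the handle runs from (317,163) to (319,239), matching the predicted position within about 2 px. Descending and gripping.

apply_moves:
  offset:
    - [0,0,-1.5]
    - [0,0,-3]
    - [0,0,-4]
    - [0,0,-4.6]
    - [0,0,-5]
    - [0,0,-5]
    - [0,0,-5]
    - [0,0,-5]
    - [0,0,-5]
    - [0,0,-5]
    - [0,0,-5]
    - [0,0,-5]
    - [0,0,-5]
  yaw: [0,0,0,0,0,0,0,0,0,0,0,0,0]
  jaw: [-1,-1,-1,-1,-1,-1,1,1,1,1,1,1,1]

```text
t: 4.0
eef_pos: [675.1, 53.3, 254.8]
tcp_rot: [1.673, 1.571, 1.692]
ft_force: [-0.2, -0.5, 0.2]
opening: 0.319
```

Run:
```python
from h import *
s=env.state();print(s['t'],s['eef_pos'],s['opening']*95,s['ft_force'])
c=cam("scene");cv2.imwrite("pics/s2.png",cv2.resize(c['bgr'][120:340,220:460],None,fx=2.5,fy=2.5,interpolation=cv2.INTER_CUBIC))
```

```text
4.0 [675.05368357  53.27493876 254.77113905] 30.323173304903126 [-0.15538243 -0.47003043  0.15719949]
```

View pics/s2.png

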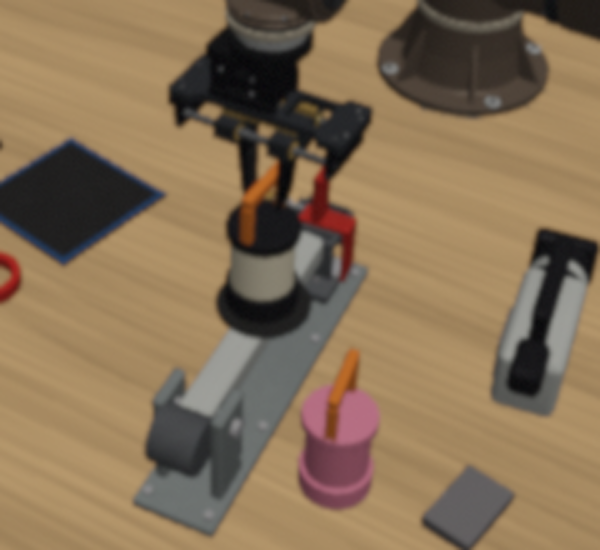

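Still closing, with the fingers astride the handle. Give it more time, then a small lift.

apply_moves:
  offset:
    - [0,0,0]
    - [0,0,0]
    - [0,0,0]
    - [0,0,0]
    - [0,0,0]
    - [0,0,0.5]
    - [0,0,1]
    - [0,0,1.6]
    - [0,0,1.6]
  yaw: [0,0,0,0,0,0,0,0,0]
  jaw: [1,1,1,1,1,1,1,1,1]

```text
t: 5.18
eef_pos: [675.5, 53.3, 296.6]
tcp_rot: [0.037, 1.568, 0.056]
ft_force: [0.3, 0.4, -3.2]
opening: 0.127
```

Run:
```python
from h import *
s=env.state();print(s['t'],s['eef_pos'],s['opening']*95,s['ft_force'])
c=cam("scene");cv2.imwrite("pics/s3.png",cv2.resize(c['bgr'][120:340,220:460],None,fx=2.5,fy=2.5,interpolation=cv2.INTER_CUBIC))
```

```text
5.175 [675.47311213  53.32283462 296.58173749] 12.024110009762815 [ 0.25531565  0.39553996 -3.20952299]
```

View pics/s3.png

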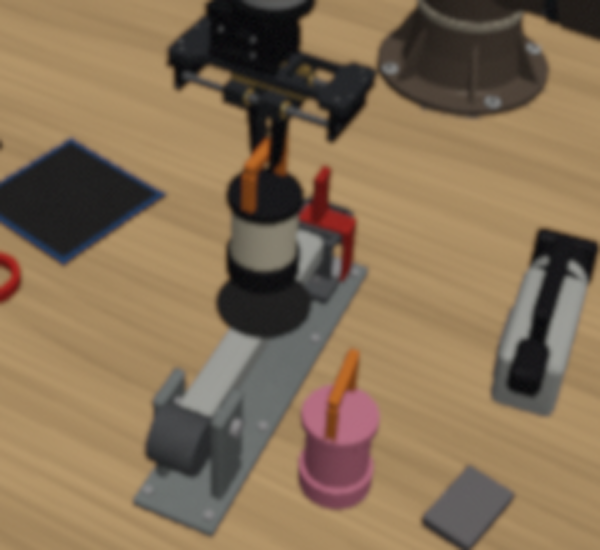

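Lifted (12 mm opening, 3.2 N load). Carrying to the mat centre, at about (543,-306.5).

apply_moves:
  offset:
    - [0,-0.4,0.3]
    - [-0.4,-1.2,0.5]
    - [-0.9,-2.4,0.5]
    - [-1.4,-3.8,0.5]
    - [-1.9,-5.2,0.5]
    - [-2.5,-6.6,0.5]
    - [-3,-8,0.4]
    - [-3.5,-9.4,0]
    - [-4,-10.8,-0.4]
    - [-4.5,-12.1,-0.9]
    - [-4.9,-13.2,-1.4]
    - [-5.2,-14,-2]
    - [-5.3,-14.4,-2.6]
    - [-5.3,-14.4,-3.2]
    - [-5.3,-14.4,-3.8]
    - [-5.3,-14.4,-4.4]
    - [-5.3,-14.4,-4.9]
    - [-5.3,-14.4,-5.3]
    - [-5.3,-14.4,-5.5]
    - [-5.3,-14.4,-5.5]
  yaw: [0,0,0,0,0,0,0,0,0,0,0,0,0,0,0,0,0,0,0,0]
  jaw: [1,1,1,1,1,1,1,1,1,1,1,1,1,1,1,1,1,1,1,1]

```text
t: 7.72
eef_pos: [542.7, -306.7, 157.9]
tcp_rot: [0.22, 1.57, 0.239]
ft_force: [-0.7, -0.2, -2.9]
opening: 0.123
```

Run:
```python
from h import *
s=env.state();print(s['t'],s['eef_pos'],s['opening']*95,s['ft_force'])
c=cam("scene");cv2.imwrite("pics/s4.png",cv2.resize(c['bgr'][60:280,140:380],None,fx=2.5,fy=2.5,interpolation=cv2.INTER_CUBIC))
```

```text
7.725 [ 542.66581342 -306.72704805  157.85440284] 11.730391931877053 [-0.6910764  -0.15871727 -2.85358363]
```

View pics/s4.png

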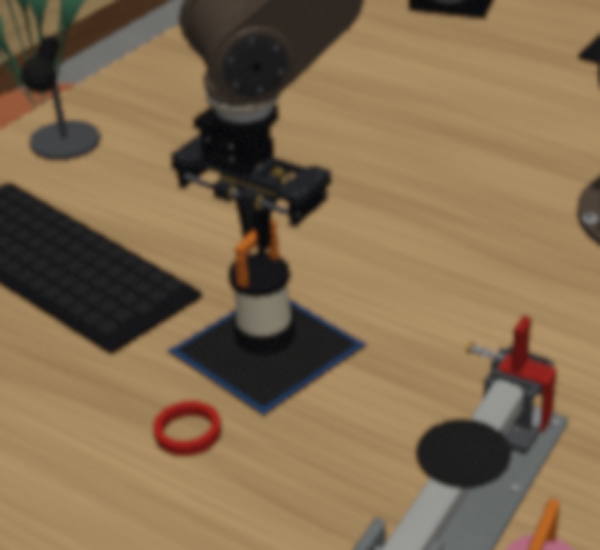

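The lamp hangs upright over the mat centre. Lowering it until contact.

apply_moves:
  offset:
    - [0,0,-0.2]
    - [0,0,-0.4]
    - [0,0,-0.55]
    - [0,0,-0.7]
    - [0,0,-0.78]
    - [0,0,-0.84]
    - [0,0,-0.84]
  yaw: [0,0,0,0,0,0,0]
  jaw: [1,1,1,1,1,1,1]

```text
t: 8.65
eef_pos: [542.9, -307.0, 137.6]
tcp_rot: [-0.273, 1.569, -0.254]
ft_force: [-0.6, -0.2, 1.8]
opening: 0.123
```

Contact is made (the load has transferred). Release and retreat upward.

apply_moves:
  offset:
    - [0,0,0]
    - [0,0,0]
    - [0,0,0]
    - [0,0,0]
    - [0,0,0]
    - [0,0,0]
    - [0,0,0.8]
    - [0,0,2]
    - [0,0,4]
    - [0,0,6]
    - [0,0,6]
    - [0,0,6]
  yaw: [0,0,0,0,0,0,0,0,0,0,0,0]
  jaw: [-0.3,-0.3,-0.3,-0.3,-0.3,-0.3,-0.3,-0.3,-0.3,-0.3,-0.3,-0.3]

```text
t: 10.15
eef_pos: [542.7, -306.8, 287.0]
tcp_rot: [-0.142, 1.569, -0.123]
ft_force: [0.3, -0.1, -1.2]
opening: 0.649
```

Run:
```python
from h import *
s=env.state();print(s['t'],s['eef_pos'],s['opening']*95,s['ft_force'])
M=R.from_euler('xyz',s['tcp_rot']).as_matrix();print("tool y yaw",np.degrees(np.arctan2(M[1,1],M[0,1])))
c=cam("scene");cv2.imwrite("pics/s5.png",cv2.resize(c['bgr'][60:280,140:380],None,fx=2.5,fy=2.5,interpolation=cv2.INTER_CUBIC))
```

```text
10.15 [ 542.67980073 -306.80975086  287.01197298] 61.69090132471043 [ 0.2928511  -0.13620583 -1.16402897]
tool y yaw 91.08727888632394
```

View pics/s5.png

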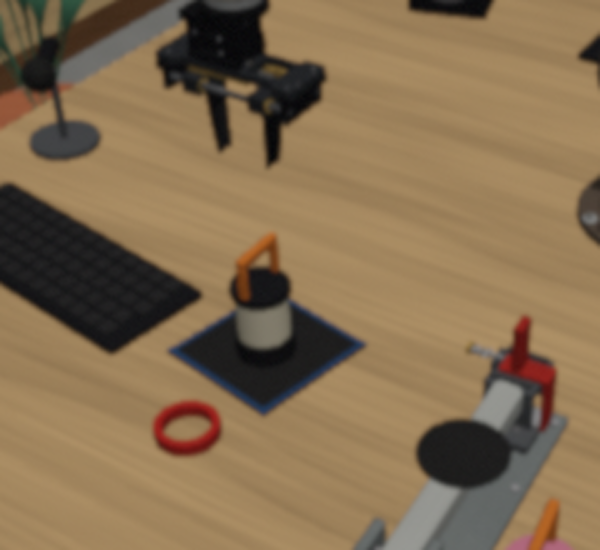

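The lamp stands upright at the mat centre. Moving above the latch tab to re-measure from the wrist camera.

apply_moves:
  offset:
    - [0,1,0.5]
    - [0,3,0.5]
    - [0,5,0.5]
    - [-0.2,7,0.5]
    - [-0.3,9,0.5]
    - [-0.4,11,0.5]
    - [-0.5,13,0.5]
    - [-0.6,14,0.5]
    - [-0.6,14,0.5]
    - [-0.6,14,0.5]
  yaw: [0,0,0,0.2,0.4,0.6,0.7,0.7,0.7,0.7]
  jaw: [-0.3,-0.3,-0.3,-0.3,-0.3,-0.3,-0.3,-0.3,-0.3,-0.3]

```text
t: 11.45
eef_pos: [527.3, 43.2, 298.8]
tcp_rot: [1.265, 1.57, 1.358]
ft_force: [-0.1, -0.2, 0.1]
opening: 0.65
```

Run:
```python
from h import *
w=cam("wrist");cv2.imwrite("pics/w6.png",w['bgr']);s=env.state();print(s['t'],s['eef_pos'])
a=0.093;u=np.array([np.cos(a),np.sin(a)])
c0=np.array([528.5,44])
print(proj(w,[[*(c0-14*u),182],[*(c0+14*u),182],[*c0,182]]).round(1))
cv2.imwrite("pics/w6z.png",cv2.resize(w['bgr'][100:250,240:400],None,fx=4,fy=4,interpolation=cv2.INTER_CUBIC))
```

```text
11.5 [527.48838756  42.77858261 298.79414   ]
[[319.7 185.6]
 [319.7 213.1]
 [319.7 199.5]]
```

View pics/w6z.png

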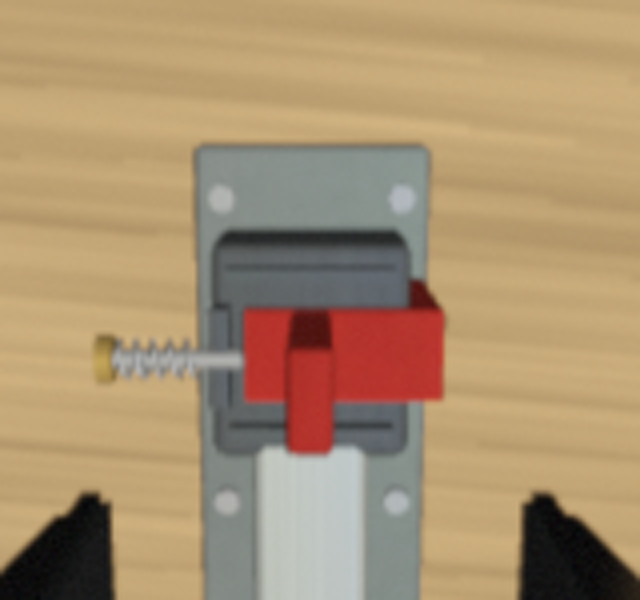

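The tab top is at (317.5,200), 2 px from the prediction, so the tab is at about (528.5,42) and the alignment is good. Descending and gripping.

apply_moves:
  offset:
    - [0,0,-2]
    - [0,0,-4]
    - [0,0,-5.2]
    - [0,0,-6]
    - [0,0,-6.3]
    - [0,0,-6.3]
    - [0,0,-6.3]
    - [0,0,-6.3]
    - [0,0,-6.3]
    - [0,0,-6.3]
    - [0,0,-6.3]
    - [0,0,-6.3]
    - [0,0,-6.3]
    - [0,0,-6.3]
    - [0,0,-6.3]
  yaw: [0,0,0,0,0,0,0,0,0,0,0,0,0,0,0]
  jaw: [-0.3,-0.3,-0.3,-0.3,-0.3,1,1,1,1,1,1,1,1,1,1]

```text
t: 13.38
eef_pos: [527.6, 42.7, 141.4]
tcp_rot: [0.578, 1.57, 0.669]
ft_force: [-0.6, -3.4, 3.9]
opening: 0.128
```

Run:
```python
from h import *
s=env.state();print(s['t'],s['eef_pos'],s['opening']*95,s['ft_force'])
c=cam("scene");cv2.imwrite("pics/s7.png",cv2.resize(c['bgr'][140:290,280:440],None,fx=4,fy=4,interpolation=cv2.INTER_CUBIC))
```

```text
13.375 [527.5529756   42.7232563  141.43717635] 12.145896964216512 [-0.55643964 -3.42866145  3.89461814]
```

View pics/s7.png

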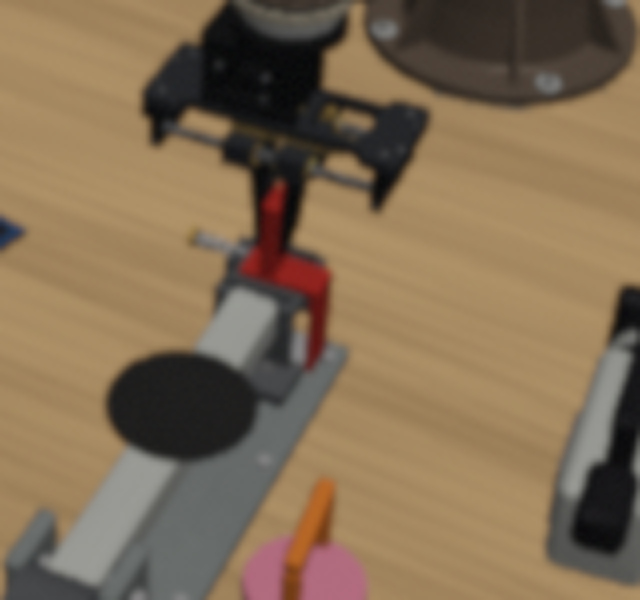

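Gripped at 12.1 mm. Pulling about 14 mm along jib +y.

apply_moves:
  offset:
    - [-0.01,0.12,0]
    - [-0.02,0.24,0]
    - [-0.03,0.36,0]
    - [-0.04,0.46,0]
    - [-0.05,0.56,0]
    - [-0.05,0.56,0]
    - [-0.05,0.56,0]
  yaw: [0,0,0,0,0,0,0]
  jaw: [1,1,1,1,1,1,1]

```text
t: 14.3
eef_pos: [526.3, 56.6, 141.4]
tcp_rot: [-0.447, 1.57, -0.354]
ft_force: [-1.0, -7.4, 3.8]
opening: 0.124
```

Run:
```python
from h import *
s=env.state();print(s['t'],s['eef_pos'],s['opening']*95,s['ft_force'])
c=cam("scene");cv2.imwrite("pics/s8.png",cv2.resize(c['bgr'][140:290,280:440],None,fx=4,fy=4,interpolation=cv2.INTER_CUBIC))
```

```text
14.3 [526.26531096  56.60655589 141.43876505] 11.757320715887118 [-1.03053758 -7.3829457   3.76531869]
```

View pics/s8.png

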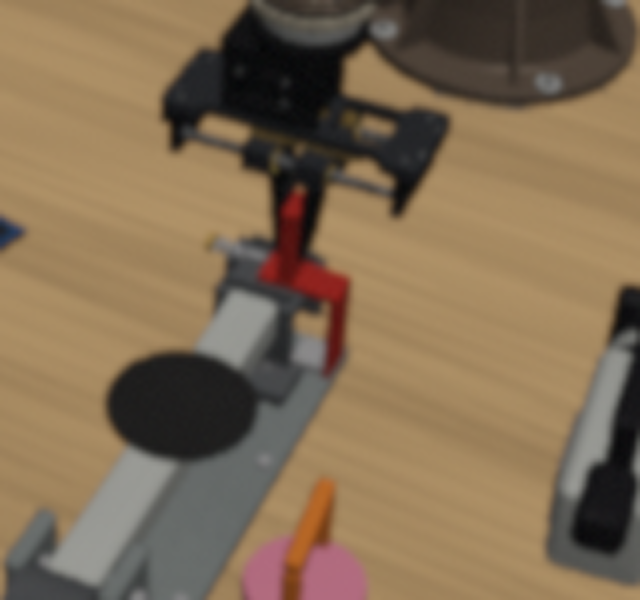

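The latch is open by about 14 mm, with the spring force up from 3.4 to 7.4 N. Lifting on the arc, first to about 0.1 rad, with the -y force watched.

apply_moves:
  offset:
    - [0.06,0.005,0.3]
    - [0.13,0.01,0.6]
    - [0.21,0.02,0.9]
    - [0.3,0.03,1.19]
    - [0.3,0.03,1.19]
  yaw: [0,0,0,0,0]
  jaw: [1,1,1,1,1]

```text
t: 14.98
eef_pos: [533.5, 57.2, 170.6]
tcp_rot: [-2.581, 1.57, -2.489]
ft_force: [1.5, -6.5, -6.2]
opening: 0.125
```

Run:
```python
from h import *
s=env.state();print(s['t'],s['eef_pos'],s['opening']*95,s['ft_force'])
c=cam("scene");cv2.imwrite("pics/s9.png",cv2.resize(c['bgr'][140:290,280:440],None,fx=4,fy=4,interpolation=cv2.INTER_CUBIC))
```

```text
14.975 [533.5063125   57.20012482 170.56372531] 11.916029158227293 [ 1.50918142 -6.46577596 -6.15460382]
```

View pics/s9.png

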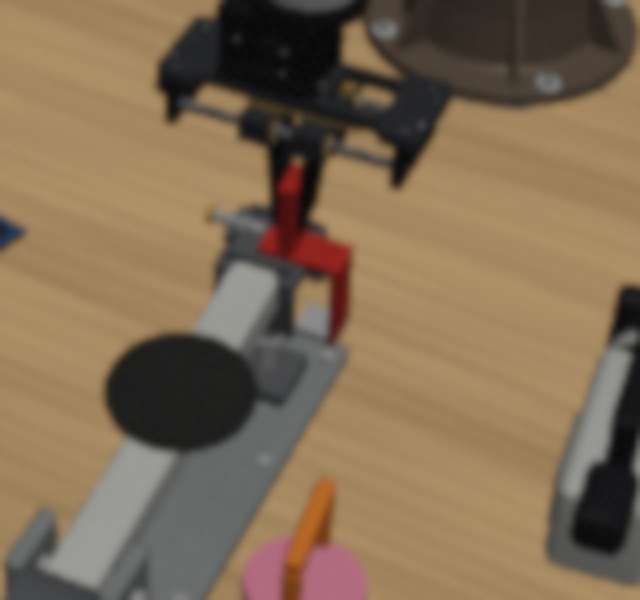

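The boom is rising with the latch held. Continuing to about 0.34 rad.

apply_moves:
  offset:
    - [0.09,0.01,0.29]
    - [0.19,0.02,0.58]
    - [0.3,0.03,0.87]
    - [0.42,0.04,1.15]
    - [0.54,0.05,1.43]
    - [0.67,0.06,1.71]
    - [0.8,0.075,1.98]
    - [0.94,0.09,2.25]
    - [1.06,0.1,2.47]
    - [1.18,0.11,2.68]
    - [1.18,0.11,2.68]
    - [1.18,0.11,2.68]
    - [1.18,0.11,2.68]
  yaw: [0,0,0,0,0,0,0,0,0,0,0,0,0]
  jaw: [1,1,1,1,1,1,1,1,1,1,1,1,1]

```text
t: 16.65
eef_pos: [562.4, 59.7, 236.1]
tcp_rot: [-2.862, 1.567, -2.77]
ft_force: [0.4, -6.6, -6.4]
opening: 0.124
```

Run:
```python
from h import *
s=env.state();print(s['t'],s['eef_pos'],s['opening']*95,s['ft_force'],np.abs(s['qvel']).max())
c=cam("scene");cv2.imwrite("pics/s10.png",cv2.resize(c['bgr'][100:340,180:470],None,fx=2.5,fy=2.5,interpolation=cv2.INTER_CUBIC))
t=cam("top");cv2.imwrite("pics/t10.png",t['bgr'])
a=env.state()
print(a['t'],a['eef_pos'],a['ft_force'])
```

```text
16.65 [562.36689635  59.71856717 236.07142185] 11.823968972328949 [ 0.40653733 -6.60806398 -6.38838994] 0.001583059065514815
16.75 [562.34381128  59.73188006 236.08033598] [ 0.70296569 -7.65996656 -5.82527082]
```

View pics/s10.png

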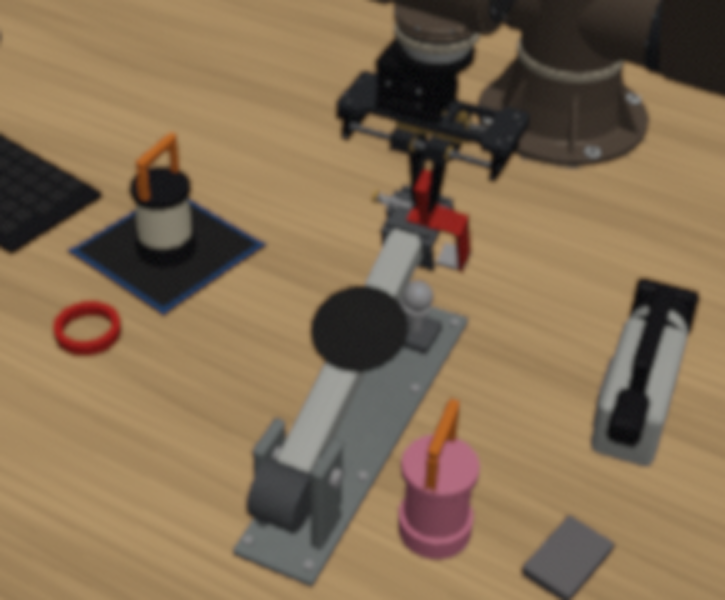

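View pics/t10.png

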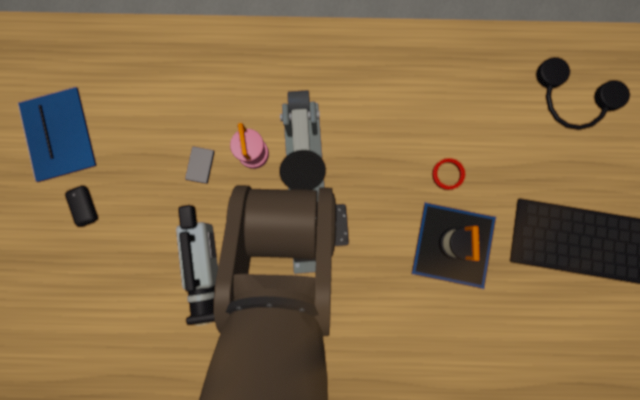

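The scene shows the ball free below the raised coupler, with the grip steady. The lamp is upright at the mat centre and the bystanders are unmoved. A short hold to check for creep, with a lamp position check.

apply_moves:
  offset:
    - [0,0,0]
    - [0,0,0]
    - [0,0,0]
    - [0,0,0]
    - [0,0,0]
    - [0,0,0]
  yaw: [0,0,0,0,0,0]
  jaw: [1,1,1,1,1,1]

```text
t: 17.5
eef_pos: [562.0, 59.5, 235.2]
tcp_rot: [-2.844, 1.565, -2.751]
ft_force: [-0.1, -6.8, -3.7]
opening: 0.128
```

Run:
```python
from h import *
s=cam("scene");t=cam("top")
old=cv2.imread("pics/t10.png");print("top diff",int((cv2.absdiff(old,t['bgr']).max(2)>25).sum()))
for n,c in(("t",t),("s",s)):
    for nm,a in {"orange":(7,17,190,80),"red":(172,4,150,60)}.items():
        k,l,st,ce=cv2.connectedComponentsWithStats(mask(c,*a))
        for i in range(1,k):
            if st[i,4]>50: print(n,nm,st[i].tolist(),ce[i].round(1))
L=np.array([[*(543+36*np.array([1])), -306,156],[543-36,-306,156]]);print(proj(t,L).round(1),proj(s,L).round(1))
e=env.state();print(e['t'],e['eef_pos'],e['opening'],e['ft_force'])
```

```text
top diff 0
t orange [238, 123, 11, 36, 114] [242.6 138. ]
t orange [465, 225, 15, 37, 329] [474.2 243.1]
t red [433, 159, 31, 30, 255] [448.5 173.6]
s orange [235, 155, 16, 25, 108] [241.  165.6]
s orange [352, 261, 11, 33, 109] [356.7 274.1]
s red [343, 168, 24, 39, 284] [355.  185.7]
s red [202, 221, 26, 20, 239] [214.5 230.6]
[[474.5 226.8]
 [475.1 261.5]] [[235.5 165.6]
 [250.  153.6]]
17.6 [561.97755543  59.47798066 235.18063344] 0.12447480481505654 [ 0.27418909 -6.81327642 -3.3648424 ]
```

```bash
python3 -c "
from cell import env
print(env.job_done())"
```

```text
the job is handed in; nothing more can be done
None
```

I stood the lamp on the mat, opened the latch and lifted the boom. I handed the job in at about 17.6 s with the gripper still holding the boom up. No verdict was reported.

- **Lamp:** I took it by its handle from the tray and set it down at about (543, -307) mm. In the last top and scene pictures its handle is where an upright lamp at the mat's measured centre would show it.
- **Latch and boom:** I pulled the latch about 14 mm along jib +y, and the side force on the gripper rose from 3.4 to 7.4 N. I then lifted along the arc to about 0.33 rad; the TCP rose 94 mm, and the pictures show the ball free below the coupler. The boom angle is worked out from the TCP rise, not measured directly.
- **Bystanders:** the tape roll's pixels match the start within 0.2 px. The camcorder and card case look unmoved by eye.
- **Last checks:** the grip stayed at 12 mm on the tab. The final top pictures, about 0.9 s apart, showed no change.

Two readings did not quite agree:
- **Tab height:** I measured the tab's top edge at 178 mm against 182 mm from the text, and used the text's height.
- **Final hold:** the TCP sank about 1 mm and the vertical load eased from about 6 to 3.4 N. The grip opening did not change.

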